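# Pin a hatch hinge with an R-clip

## Task

On the hatch hinge sample, push the drawn-out hinge pin fully home. Then take the longer of the two R-clips from the rack and fit it squarely: its straight leg down through the cross-hole at the free end of the pin and its bent leg over the side of the pin, until it snaps to its seat round the pin; let go of it. Feel your way in and do not force the pin or the clip, and leave the other goods where they are.

Things in the scene. Friction and masses are not known exactly. Their poses are not given: they have to be found in the camera images.
- pin_mark (a point): Point on the axis of the level 22 mm hinge pin, 70 mm above the shelf, fixed to the pin: with the pin home it lies in the bracket ear's outer face. The centre of the cross-hole lies 14 to 36 mm from it towards the free end (-y), differing from sample to sample, not measured. The hole is 8 mm wide, vertical, right through; the pin's top is 11 mm above the axis. y runs along the pin to its head, z up.
- pin_head (a point): Centre of the outer face of the pin's head, a 36 mm steel disc 10 mm thick, 70 mm above the shelf; y of this point points out of the face, along the pin. Push it the other way (-y) to send the pin home.
- pin (a joint): How far the hinge pin is drawn out, m: 0 = fully home (head against the bracket's ear, a hard stop), up to 0.036. It slides stiffly (about 5 N) and stays where it is left.
- clip_coil (a point): Centre of the coil of the long R-clip (6 mm steel wire, 101 mm tall, 55 to 90 g): the coil is 26 mm across and 12 mm thick (along y), the place to grip, from above with the fingers closing along y. z up along the clip; the straight leg hangs right below the coil's centre, the bent leg beside it on the +x side. It stands in a slot with 1 mm play, this point 96 mm above the shelf.
- clip_seat (a point): Point on the long clip's straight leg, 45 mm below the coil's centre, that lies at the centre of the cross-hole, on the pin axis, when the clip is seated. The springy bent leg has its hollow for the pin beside it; opposite sides of the pin serve equally. Snapping over takes about 4 to 8 N of push after the leg is in; the bent leg first meets the pin about 20 mm before the seat.
- clip_tip (a point): Blunt free end (6 mm thick, edge broken by 1 mm) of the long clip's straight leg, 43 mm below clip_seat, 88 mm below the coil's centre. It reaches 13 mm lower than the flared end of the bent leg.
- short_coil (a point): Centre of the coil of the short R-clip (5 mm wire, 72 mm tall), in the rack's other slot, coil 70 mm above the shelf. Its leg is too short for this pin; leave it there.
- bracket: Fixed steel bracket of the hatch hinge; origin under the middle of its ears on the shelf. Base plate 110 x 60 x 8 mm, two ears 8 mm thick with outer faces at y=+-28 mm, tops 88 mm high; the hinge pin passes through them along y, head at +y, free end at -y. A strap leaf slants down at +x. The pin ends 28 mm beyond the hole's centre.
- rack: Fixed grey plastic clip rack, 130 (x) x 44 (y) x 48 mm high, origin under its centre; two slots along x, 28 x 8 mm, 40 mm deep (under the bent leg 27 mm), centred at x=-33 and +33 mm. Each clip stands in one, its flat plane along x; which is where varies.
- lock_body: Bystander: brass mortise lock body lying flat, 90 x 120 x 16 mm with a 170 mm face plate; origin under its centre.
- drill_guide: Bystander: plastic drill guide, 70 x 32 x 39 mm; origin under its centre.
- door_knob: Bystander: aluminium door knob, 60 mm wide, 58 mm high; origin under its centre.
- screw_box: Bystander: cardboard box of screws, 75 x 55 x 32 mm; origin under its centre.
- screwdriver: Bystander: screwdriver, 190 mm long, lying along its x; origin under its middle.
Not all that is in view belongs to the job. Leave any black or purple look-alike of the part that bears clip_coil alone.

How it is judged (in metres and radians):
On the way, in this order (a step that is already met when the one before it is completed fails the run):
1. the hinge pin is pushed fully home (within 2 mm), before any clip is in its hole (value of joint pin below 0.002 m and distance between clip_seat and pin_mark above 0.08 m), for 0.2 s.
2. the long clip's straight leg has entered the cross-hole, its end below the pin's axis (x of clip_tip in the frame of pin_mark between -0.004 and 0.004 m and y of clip_tip in the frame of pin_mark between -0.039 and -0.011 m and z of clip_tip in the frame of pin_mark below -0.006 m and value of joint pin below 0.003 m), for 0.1 s.
At the end, for the whole second after the job is handed in: Pin home within 3 mm; long clip at rest, its leg through the cross-hole: seat point within 6 mm of the pin's axis in height, 4 mm sideways, 11 to 39 mm out from the mark along the pin; leg end 30 mm or more below the axis, within 9 mm sideways; clip square to the pin within 0.3 rad (x of clip_seat in the frame of pin_mark between -0.004 and 0.004 m and y of clip_seat in the frame of pin_mark between -0.039 and -0.011 m and z of clip_seat in the frame of pin_mark between -0.006 and 0.006 m and x of clip_tip in the frame of pin_mark between -0.009 and 0.009 m and z of clip_tip in the frame of pin_mark below -0.03 m and angle between the y axis of clip_coil and the y axis of pin_mark, either way round below 0.3 rad and value of joint pin below 0.003 m and linear speed of clip below 0.01 m/s); the robot touches nothing.
It fails at once if the clip is forced: more than 22 N between the clip and the pin (contact force between clip and pin above 22 N).
It fails at once if the pin is rammed: more than 45 N between the fingers and the pin (contact force between the fingers and pin above 45 N).
It fails at once if other goods are disturbed (moved more than 25 mm) (distance of any of drill_guide, short_coil, door_knob, screw_box, screwdriver, lock_body from where it was at the start of the episode above 0.025 m).
It also fails if it takes over 72 s, if anything falls off the work surface, if the arm or the gripper's body presses on something with over 40 N, if the wrist force passes 120 N, or if a joint passes its speed limit or range.

## Robot

A 6-joint arm with a two-finger parallel gripper is mounted at the origin on the work surface. World frame = base frame: x ahead of the robot, y to its left, z up, the work surface at z = 0. Lengths are in mm, angles in rad, forces in N, time in s.
With the tool pointing down it reaches from about 425 to 950 mm from the base axis. Payload 14.7 kg.
Tool frame: the origin (TCP) lies where the fingers leave the gripper's body, on its centre line; the fingertips stand 73 mm ahead of it and the grasp point (between the pads) lies 54 mm ahead of it; z points along the fingers, y is the line along which they close (so a half turn about z gives the same grasp; the last joint's range is limited). The gripper opens to 85 mm and grips with 20 to 120 N. Pads are 22 mm wide; open, the fingers measure 114 mm over their backs; the gripper's body (76 mm by 85 mm) begins 54 mm behind the grasp point. The pads swing forward as they close: fully open they stand 13 mm farther back than shut.
Start: joints at [-1.251, 0.48, 1.596, -0, 1.065, -0.047], TCP at [233.125, -606.75, 303.897] pointing down, gripper open.
Joint ranges: [-2.75, 2.75], [-0.82, 2.05], [0.23, 2.67], [-1.56, 4.7], [0.09, 2.69], [-2.92, 2.92]. Speed limits (rad/s): [1.89, 1.89, 2.39, 3.01, 3.01, 3.01].

## Interface

Orientations are given as [roll, pitch, yaw] about the fixed x, y, z axes, in that order (R = Rz(yaw) Ry(pitch) Rx(roll)).
In Python, from bench import read_state, cams, order, spotter gives the robot as it stands. The module is installed in compiled form; this text tells all that it offers.
- The arm moves only by the shell command python3 -m handwheel 'ROWS' [FORCE]. ROWS is JSON, a list of rows, each an object with "offset": the shift along the tool's x, y, z as a fraction of full scale, a list of three; "angular": the turn, a rotation vector about the tool's x, y, z as a fraction of full scale, a list of three; "jaw": the opening, from 0 (shut) to 1 (fully open). A call has 1 to 20 rows; each row shifts and turns the commanded pose from where the row before left it, along the tool's axes as they then stand; what a row does not reach is not made up. Full scale, the value 1, is 30 mm for a shift and 0.1 rad for a turn. A row lasts 1/10 s, in which the tool goes at most 50 mm and 8.59 degrees, less where a joint would pass 70% of its speed; a pose out of reach is approached as far as the arm can. A call with a number of a shift or a turn outside -1 to 1 is refused whole. A call with a gripper value outside its range is refused whole. The fingers move at their own pace and stop on an object; FORCE is the grip in N (left out, the last holds). Time passes only in rows, so rows that do not move let the fingers close. It gives the time, the measured TCP pose, the force, the opening and the grip force at its end, in the units of the state.
- read_state(): the state, without advancing time (a new reading comes with each control period).
- cams.snapshot(name): name is "scene" or "top" or "wrist"; returns a dict with "color" (480x640x3 uint8, red, green, blue), "z_map" (480x640 float32, mm along the optical axis (not along the pixel's ray), 0 where there is no reading), "fx", "fy", "cx", "cy" (pixels), "pose" (4x4, takes a point from camera to world coordinates); the wrist camera has in their place "mount" (4x4, takes a point from camera to tool coordinates, whose origin is the TCP and whose axes are the flange's). Camera axes: x right, y up, looking along -z (the intrinsics and any distortion apply to the point x, -y, -z); pixel columns grow to the right and rows downward; lengths in mm; the calibration is good to about 2 mm. A picture is of the moment at which its call begins: read the wrist's pose just before it.
- order.hand_in(): hands the job in; it is judged then, once.
Trained networks look in a picture, given as the dict that the camera call returned (one of the last four; its "shot" number tells which), for a name from the list of things; names that differ only in an ending like _2 or _b are one class to them, and where a whole thing is asked for, a point or a joint stands for the part that bears it (a point fixed in the world has none). Each returns a list of dicts, best first, with "conf" (0 to 1); they miss things now and then, are a little off and sometimes report something else, mostly with a low value. They report only what shows in the picture. A call takes as long as a camera call. They do not tell look-alikes from the thing itself.
- spotter.trace(label, picture): "mask" (480x640 bool, what is visible of it) and "at" ([column, row] in pixels, amid what is visible of it).
The state is a dict: "time_s": time; "q": joint angles; "dq": joint speeds; "tau": joint torques, N m; "tool_pos": TCP position; "tcp_rot": TCP orientation; "contact_force": force on the tool from outside, world axes, zero at the start; "ft_torque": the same for the moment, N m; "width": finger opening in mm; "grasp_force": force on a finger pad.
Only numpy, scipy, OpenCV 4.12 (cv2) and the standard library are available. Lean on these libraries where they do the work, as an engineer would, in place of code of your own. Each camera call takes 0.05 s, during which the arm holds its last target. There are 200 camera calls.

## Working session

There is one attempt and no reset: what is moved stays moved. The work goes in short steps, Python scripts to look and compute and a shell command to move; the robot and the scene stay as the last step left them, time stands still between calls to the robot, and variables do not carry over. Pictures are saved under pics/ and viewed, at most 10 in all, crops included, and the job is handed in when it is done.

```bash
mkdir -p pics
cat > h.py <<'E'
import numpy as np, cv2
from bench import read_state, cams, order, spotter
from scipy.spatial.transform import Rotation as R
def snap(n):
    s=read_state(); p=cams.snapshot(n)
    if 'pose' in p: T=np.array(p['pose'])
    else:
        W=np.eye(4); W[:3,:3]=R.from_euler('xyz',s['tcp_rot']).as_matrix(); W[:3,3]=s['tool_pos']; T=W@np.array(p['mount'])
    p['T']=T; return p
def cloud(p,mask=None):
    z=p['z_map']; m=(z>0) if mask is None else (mask&(z>0))
    v,u=np.nonzero(m); d=z[v,u]
    c=np.c_[(u-p['cx'])/p['fx']*d, -(v-p['cy'])/p['fy']*d, -d]
    return c@p['T'][:3,:3].T+p['T'][:3,3], np.c_[u,v]
def save(p,n,crop=None,k=1):
    im=cv2.cvtColor(p['color'],cv2.COLOR_RGB2BGR)
    if crop: im=im[crop[1]:crop[3],crop[0]:crop[2]]
    cv2.imwrite(f'pics/{n}.png',cv2.resize(im,None,fx=k,fy=k,interpolation=cv2.INTER_CUBIC))
E
python3 - <<'E'
from h import *
print({k:np.round(v,3) for k,v in read_state().items()})
for n in ('scene','top'):
    p=snap(n); save(p,n+'0')
    print(n,p['fx'],p['fy'],np.round(p['T'],3).tolist(), [k for k in p])
    for l in ('pin_mark','pin_head','clip_coil','short_coil','bracket','rack'):
        for d in spotter.trace(l,p)[:3]:
            c,_=cloud(p,d['mask'])
            if len(c): print(l,round(d['conf'],2),d['at'],d['mask'].sum(),np.round(np.median(c,0)),np.round(np.percentile(c,[2,98],axis=0)).tolist())
E
```

```text
{'time_s': np.float64(0.0), 'q': array([-1.251,  0.481,  1.597, -0.   ,  1.065, -0.047]), 'dq': array([-0.001, -0.001, -0.002, -0.   ,  0.   , -0.   ]), 'tau': array([-3.0000e-03, -9.5066e+01, -4.3020e+01, -0.0000e+00,  1.2000e-02,
       -0.0000e+00]), 'tool_pos': array([ 233.032, -606.451,  303.29 ]), 'tcp_rot': array([-3.14 , -0.   ,  0.367]), 'contact_force': array([ 0.731, -0.885,  0.771]), 'ft_torque': array([ 0.018, -0.022,  0.019]), 'grasp_force': np.float64(0.0), 'width': np.float64(85.475)}
scene 608.492139947624 608.492139947624 [[-0.387, -0.785, 0.484, 1130.664], [0.922, -0.33, 0.202, 252.888], [0.002, 0.525, 0.851, 1091.818], [0.0, 0.0, 0.0, 1.0]] ['color', 'z_map', 'fx', 'fy', 'cx', 'cy', 'pose', 'shot', 'T']
pin_head 0.3 [259.5, 209.6] 2040 [ 542. -135.   56.] [[500.0, -206.0, 1.0], [591.0, -88.0, 88.0]]
clip_coil 0.76 [309.9, 263.9] 435 [580.   3.   5.] [[558.0, -35.0, -4.0], [596.0, 50.0, 14.0]]
clip_coil 0.65 [370.6, 358.3] 485 [727. 178.   6.] [[714.0, 139.0, -3.0], [742.0, 230.0, 15.0]]
clip_coil 0.44 [378.0, 276.6] 202 [601. 144.  89.] [[566.0, 134.0, 37.0], [612
[... 792 characters left out ...]
2.0], [745.0, 231.0, 15.0]]
clip_coil 0.68 [251.4, 212.9] 107 [596. 144. 105.] [[585.0, 139.0, 40.0], [609.0, 152.0, 110.0]]
clip_coil 0.61 [331.0, 227.4] 264 [581. -11.   8.] [[561.0, -33.0, -1.0], [597.0, 51.0, 15.0]]
short_coil 0.47 [246.2, 243.5] 67 [541. 156.  77.] [[531.0, 152.0, 32.0], [549.0, 162.0, 81.0]]
short_coil 0.31 [388.1, 255.8] 491 [ 524. -114.   79.] [[497.0, -210.0, -0.0], [549.0, -84.0, 88.0]]
bracket 0.67 [398.6, 251.7] 2212 [ 531. -140.   56.] [[485.0, -203.0, 1.0], [589.0, -88.0, 88.0]]
rack 0.57 [252.0, 226.5] 1373 [572. 145.  48.] [[512.0, 119.0, 13.0], [635.0, 177.0, 52.0]]
rack 0.42 [388.3, 253.0] 462 [ 523. -115.   79.] [[498.0, -209.0, 1.0], [549.0, -85.0, 88.0]]
```

View pics/scene0.png

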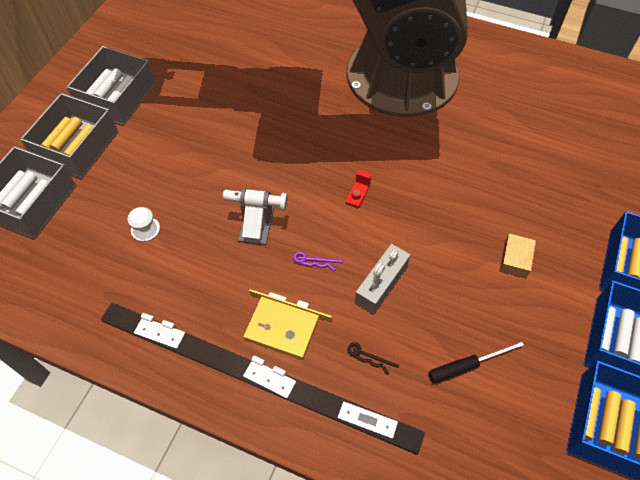

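View pics/top0.png

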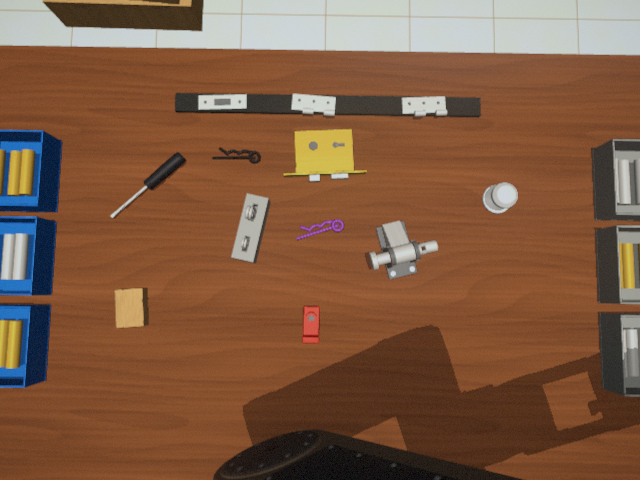

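The scene view shows the bracket at about (258,210), with the pin head on the right at (282,200) and the free end at (230,195). The rack is at (382,277). The purple clip (318,261) and the black clip (372,357) are decoys. Next I estimate the pin and rack axes.

Run:
```python
from h import *
for n in ('scene','top'):
    p=snap(n); c,uv=cloud(p)
    m=(abs(c[:,0]-535)<60)&(c[:,1]>-225)&(c[:,1]<-65)&(c[:,2]>66)&(c[:,2]<95)
    q=c[m]; print(n,len(q))
    # bracket base yaw & pin ends
    box=cv2.minAreaRect(q[:,:2].astype(np.float32)); print('pin box',box)
    mu=q[:,:2].mean(0); w,V=np.linalg.eigh(np.cov((q[:,:2]-mu).T)); d=V[:,1]*np.sign(V[1,1]); t=(q[:,:2]-mu)@d; s=(q[:,:2]-mu)@np.array([d[1],-d[0]])
    print('mu',mu,'d',d,'yaw pin x',np.arctan2(-d[0],d[1]),'t',t.min(),t.max())
    for a in np.arange(-70,75,5):
        k=(t>=a)&(t<a+5)
        if k.sum()>2: print(a,k.sum(),np.round([q[k,2].max(),s[k].min(),s[k].max()],1))
    m=(abs(c[:,0]-575)<85)&(abs(c[:,1]-148)<60)&(c[:,2]>40)&(c[:,2]<54)
    r=cv2.minAreaRect(c[m][:,:2].astype(np.float32)); print('rack',r)
    m=(abs(c[:,0]-575)<85)&(abs(c[:,1]-148)<60)&(c[:,2]>62)
    q=c[m]; big=q[q[:,2]>90]; print('clip hi',np.median(big,0),big.min(0),big.max(0)); sm=q[(q[:,2]<85)&(q[:,0]<565)]; print('short',np.median(sm,0),sm.max(0))
p=snap('wrist'); print(np.round(p['mount'],3).tolist(),p['fx'])
```

```text
scene 860
pin box ((526.6080322265625, -149.01416015625), (38.89712142944336, 131.19606018066406), 17.22423553466797)
mu [ 529.40105023 -144.07092622] d [-0.25434452  0.96711368] yaw pin x 0.2571698700711625 t -70.05693535402969 61.24849707745832
-70 14 [81.9 -9.4  5.1]
-65 24 [ 83.3 -13.2   5.9]
-60 27 [ 85.4 -16.9   7.3]
-55 24 [ 82.7 -10.7   5.2]
-50 24 [ 82.7 -11.3  10. ]
-45 30 [ 81.  -13.4   6.3]
-40 23 [ 82.6 -12.5   7.4]
-35 19 [ 89.7 -16.    5.5]
-30 45 [ 90.7 -20.1  15.3]
-25 40 [ 89.4 -21.3  15.7]
-20 40 [ 90.9 -14.8  13.2]
-15 36 [ 90.6 -16.5  12. ]
-10 37 [ 90.  -17.4  14.2]
-5 42 [ 89.9 -18.9  12.5]
0 36 [ 89.3 -17.5  12.4]
5 41 [ 91.3 -17.4  13.2]
10 41 [ 89.4 -20.9  14.1]
15 42 [ 88.1 -17.9  14.5]
20 50 [ 90.  -21.1  13.8]
25 31 [ 88.7 -24.7   7.5]
30 25 [ 83.6 -15.7   5.7]
35 23 [ 81.6 -14.    7. ]
40 25 [ 83.6 -12.8   4.7]
45 25 [ 82.8 -16.2   5.6]
50 34 [ 88.9 -19.4  11.6]
55 43 [ 89.4 -20.8  12.8]
60 18 [ 86.3 -15.3   8.9]
rack ((573.1292724609375, 149.32199096679688), (45.17946243286133, 132.7959442138672), 78.1006088256836)
clip hi [600.66673591 144.58738087 104
[... 882 characters left out ...]
 90.4 -19.   20.2]
20 64 [ 90.3 -19.5  19.8]
25 33 [ 83.6 -10.3  11.1]
30 29 [84.8 -9.9 10.3]
35 30 [ 82.  -10.3  10.9]
40 31 [82.4 -9.4 11. ]
45 23 [ 83.  -10.4   9.7]
50 48 [ 91.2 -16.8  17.1]
55 65 [ 91.3 -17.3  17.9]
60 4 [ 87.1 -12.7   8.9]
rack ((574.2623291015625, 150.24276733398438), (44.88533020019531, 129.87515258789062), 78.14787292480469)
clip hi [595.94173906 144.73546152 105.68818196] [584.54496848 138.00371438  90.79184349] [609.5509607  152.64869737 111.82406477]
short [540.78793378 156.48204066  76.62338184] [551.22969448 162.59289295  83.1141    ]
[[-0.0, 0.948, 0.318, 81.973], [1.0, 0.0, 0.0, -0.607], [-0.0, 0.318, -0.948, -69.151], [0.0, 0.0, 0.0, 1.0]] 425.76687686871793
```

```bash
python3 -m handwheel '[{"offset":[0,0,0],"angular":[0,0,1],"jaw":0},{"offset":[0.95,-0.89,0],"angular":[0,0,0.09],"jaw":0},{"offset":[0.95,-0.89,0],"angular":[0,0,0],"jaw":0},{"offset":[0.95,-0.89,0],"angular":[0,0,0],"jaw":0},{"offset":[0.95,-0.89,0],"angular":[0,0,0],"jaw":0},{"offset":[0.95,-0.89,0],"angular":[0,0,0],"jaw":0},{"offset":[0.95,-0.89,0],"angular":[0,0,0],"jaw":0},{"offset":[0.95,-0.89,0],"angular":[0,0,0],"jaw":0},{"offset":[0.95,-0.89,0],"angular":[0,0,0],"jaw":0},{"offset":[0.95,-0.89,0],"angular":[0,0,0],"jaw":0},{"offset":[0.95,-0.89,0],"angular":[0,0,0],"jaw":0},{"offset":[0.95,-0.89,0],"angular":[0,0,0],"jaw":0},{"offset":[0.95,-0.89,0],"angular":[0,0,0],"jaw":0},{"offset":[0.95,-0.89,0],"angular":[0,0,0],"jaw":0},{"offset":[0.95,-0.89,0],"angular":[0,0,0],"jaw":0},{"offset":[0,0,0],"angular":[0,0,0],"jaw":0},{"offset":[0,0,0],"angular":[0,0,0],"jaw":0}]' 40
cat > pin.py <<'E'
from h import *
import sys
p=snap('wrist'); save(p,sys.argv[1]); c,uv=cloud(p)
s=read_state(); print(np.round(s['tool_pos'],1),np.round(s['tcp_rot'],3))
mu=np.array([524.8,-144.]); d=np.array([-.2555,.9668]); e=np.array([d[1],-d[0]])
t=(c[:,:2]-mu)@d; q=(c[:,:2]-mu)@e
m=(abs(q)<25)&(abs(t)<110)&(c[:,2]>62)&(c[:,2]<96)
t,q,z,uv=t[m],q[m],c[m,2],uv[m]
for a in np.arange(-100,75,4):
    k=(t>=a)&(t<a+4)
    if k.sum()>2: print(a,k.sum(),np.round([np.percentile(z[k],98),*np.percentile(q[k],[1,99])],1))
print('t range',t.min(),t.max())
E
python3 pin.py w1
```

```text
time_s: 2.55
tool_pos: [523.6, -142.7, 303.9]
tcp_rot: [3.141, 0.0, 0.26]
contact_force: [0.7, -0.6, 0.7]
width: 0.2
grasp_force: 0.0
[ 523.2 -143.4  303.9] [3.141 0.    0.259]
-68 129 [ 81.1 -10.1  10. ]
-64 172 [ 80.8 -10.3  10.2]
-60 162 [ 81.  -10.5  10. ]
-56 171 [ 81.  -10.2  10.1]
-52 166 [ 81.  -10.6  10.3]
-48 169 [81.1 -9.4 10.2]
-44 159 [ 79.9 -10.3  10.2]
-40 130 [ 79.8 -10.5  10.2]
-36 161 [80.8 -9.6 10.2]
-32 211 [ 87.8 -20.3  19.1]
-28 299 [ 88.1 -20.6  19.3]
-24 295 [ 87.5 -20.   19.1]
-20 270 [ 87.  -15.7  16.2]
-16 272 [ 87.1 -15.7  16. ]
-12 246 [ 87.1 -15.8  16.1]
-8 264 [ 87.  -15.6  16.1]
-4 278 [ 87.1 -15.8  16.2]
0 231 [ 87.2 -15.5  16. ]
4 274 [ 86.8 -15.7  16.1]
8 275 [ 87.  -15.7  16.1]
12 261 [ 87.2 -15.8  16. ]
16 279 [ 88.1 -20.4  19.1]
20 316 [ 88.1 -20.8  19.3]
24 205 [ 87.8 -20.   19.1]
28 162 [81.  -9.4  9.9]
32 157 [80.7 -9.4  9.8]
36 164 [80.9 -9.2  9.8]
40 163 [81.  -9.7  9.8]
44 156 [81.3 -9.6  9.8]
48 290 [ 85.9 -16.3  15.6]
52 277 [ 87.8 -16.8  17. ]
56 275 [ 87.9 -16.6  16.8]
60 66 [ 87.5 -13.4  16.3]
t range -68.11417722509263 61.562738725420466
```

View pics/w1.png

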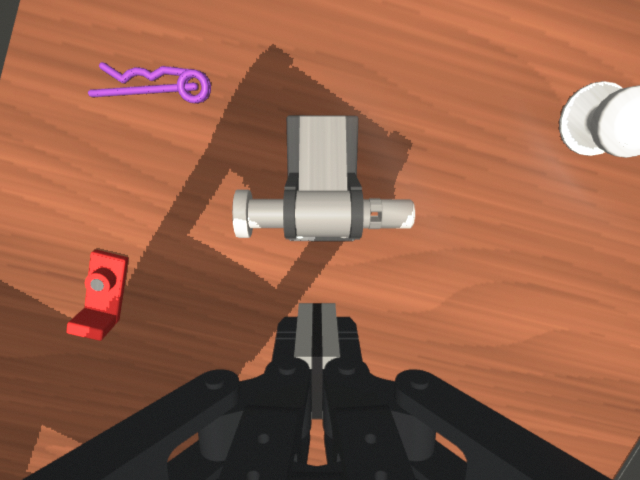

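```bash
python3 -m handwheel '[{"offset":[0,-1,0],"angular":[0,0,0],"jaw":0},{"offset":[0,-1,0],"angular":[0,0,0],"jaw":0},{"offset":[0,-1,0],"angular":[0,0,0],"jaw":0},{"offset":[0,-0.2,0.5],"angular":[0,0,0],"jaw":0},{"offset":[0,0,1],"angular":[0,0,0],"jaw":0},{"offset":[0,0,1],"angular":[0,0,0],"jaw":0},{"offset":[0,0,1],"angular":[0,0,0],"jaw":0},{"offset":[0,0,1],"angular":[0,0,0],"jaw":0},{"offset":[0,0,1],"angular":[0,0,0],"jaw":0},{"offset":[0,0,0.1],"angular":[0,0,0],"jaw":0},{"offset":[0,0,0],"angular":[0,0,0],"jaw":0}]'
python3 -m handwheel '[{"offset":[0,0.2,0],"angular":[0,0,0],"jaw":0},{"offset":[0,0.2,0],"angular":[0,0,0],"jaw":0},{"offset":[0,0.2,0],"angular":[0,0,0],"jaw":0},{"offset":[0,0.1,0],"angular":[0,0,0],"jaw":0},{"offset":[0,0.1,0],"angular":[0,0,0],"jaw":0},{"offset":[0,0.1,0],"angular":[0,0,0],"jaw":0},{"offset":[0,0.1,0],"angular":[0,0,0],"jaw":0},{"offset":[0,0.1,0],"angular":[0,0,0],"jaw":0},{"offset":[0,0,0],"angular":[0,0,0],"jaw":0}]'
```

```text
time_s: 3.7
tool_pos: [498.4, -51.3, 135.9]
tcp_rot: [-3.141, 0.001, 0.257]
contact_force: [0.8, 0.6, 1.4]
width: -0.2
grasp_force: 0.0
time_s: 4.6
tool_pos: [507.4, -82.6, 136.1]
tcp_rot: [-3.142, -0.0, 0.258]
contact_force: [-0.3, 0.5, 0.0]
width: 0.0
grasp_force: 0.2
```

```bash
python3 -m handwheel '[{"offset":[0,0.1,0],"angular":[0,0,0],"jaw":0},{"offset":[0,0.1,0],"angular":[0,0,0],"jaw":0}]'; python3 pin.py w2
```

```text
time_s: 4.8
tool_pos: [508.8, -88.1, 136.0]
tcp_rot: [-3.141, 0.0, 0.258]
contact_force: [-0.0, 5.3, 2.4]
width: -0.0
grasp_force: 2.8
[508.9 -88.4 136. ] [-3.141  0.     0.258]
-60 11 [68.3  9.8 11. ]
-56 134 [78.8 -9.5 10.9]
-52 581 [80.5 -9.5 10.7]
-48 722 [80.7 -9.2 10.5]
-44 722 [80.7 -9.2 10.6]
-40 666 [80.7 -7.6 10.6]
-36 157 [81.1 -3.  10.5]
-32 699 [ 87.8 -12.5  19.7]
-28 1341 [ 87.8 -12.7  19.8]
-24 1613 [ 87.7 -14.4  19.7]
-20 1169 [ 86.8 -12.1  16.7]
-16 1164 [ 86.8 -11.9  16.6]
-12 1171 [ 86.8 -11.8  16.7]
-8 1179 [ 86.8 -11.9  16.7]
-4 1171 [ 86.8 -12.1  16.7]
0 1154 [ 86.8 -11.9  16.6]
4 1185 [ 86.9 -11.9  16.6]
8 1163 [ 86.8 -12.3  16.6]
12 1180 [ 86.9 -11.4  16.7]
16 1071 [87.6 -8.3 19.7]
20 1191 [87.9 -4.9 19.8]
24 1545 [ 87.5 -17.8  19.7]
28 696 [80.6 -7.3 10.4]
32 522 [86.7 -8.  16.6]
36 1126 [87.7 -7.5 17.4]
40 1050 [87.6 -4.9 17.6]
44 760 [94.4  1.7 16.9]
48 475 [93.9  5.2  6.7]
52 522 [95.3  9.2 10.9]
56 556 [95.5  9.2 10.7]
60 569 [95.4  9.2 10.6]
64 469 [95.2  5.2 10.5]
68 488 [94.3  5.1  6.7]
72 51 [95.4  5.1  6.5]
t range -57.2735608159191 72.52878774632356
```

View pics/w2.png

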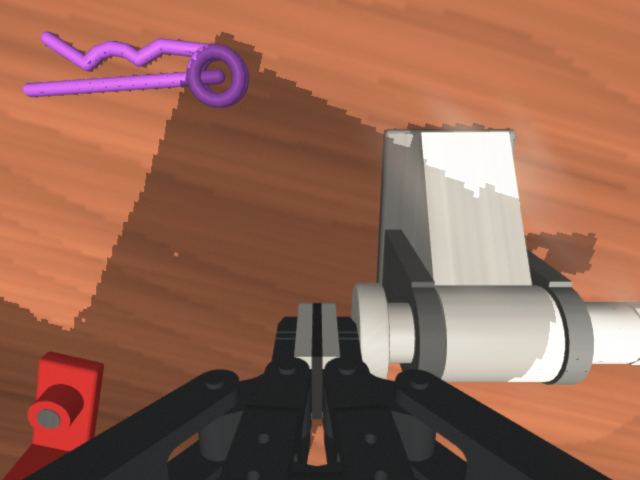

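```bash
python3 -m handwheel '[{"offset":[0,0.07,0],"angular":[0,0,0],"jaw":0},{"offset":[0,0.07,0],"angular":[0,0,0],"jaw":0},{"offset":[0,0.05,0],"angular":[0,0,0],"jaw":0}]'|egrep 'pos|contact'
python3 -m handwheel '[{"offset":[0,0.03,0],"angular":[0,0,0],"jaw":0}]'|egrep 'pos|contact'
```

```text
tool_pos: [510.2, -93.6, 135.9]
contact_force: [0.1, 6.1, 3.1]
tool_pos: [510.4, -94.5, 135.9]
contact_force: [0.5, 6.6, 3.6]
```

```bash
for i in 1; do python3 -m handwheel '[{"offset":[0,0.03,0],"angular":[0,0,0],"jaw":0}]'|egrep 'pos|contact'; done
python3 -m handwheel '[{"offset":[0,0.03,0],"angular":[0,0,0],"jaw":0}]'|egrep 'pos|contact'
```

```text
tool_pos: [510.6, -95.3, 135.9]
contact_force: [0.6, 4.8, 2.9]
tool_pos: [510.9, -96.2, 135.9]
contact_force: [-0.2, 5.3, 2.7]
```

```bash
python3 -m handwheel '[{"offset":[0,0.03,0],"angular":[0,0,0],"jaw":0}]'|egrep 'pos|contact'
```

```text
tool_pos: [511.1, -97.0, 135.9]
contact_force: [0.4, 4.8, 2.5]
```

```bash
python3 -m handwheel '[{"offset":[0,0.03,0],"angular":[0,0,0],"jaw":0}]'|egrep 'pos|contact';python3 -m handwheel '[{"offset":[0,0.03,0],"angular":[0,0,0],"jaw":0}]'|egrep 'pos|contact'
```

```text
tool_pos: [511.1, -97.4, 135.9]
contact_force: [0.6, 19.5, 7.3]
tool_pos: [511.1, -97.7, 135.9]
contact_force: [-0.8, 29.4, 9.5]
```

```bash
python3 -m handwheel '[{"offset":[0,0.03,0],"angular":[0,0,0],"jaw":0}]'|egrep 'pos|contact'
```

```text
tool_pos: [511.1, -97.9, 135.9]
contact_force: [1.0, 38.2, 12.3]
```

```bash
python3 -m handwheel '[{"offset":[0,-0.2,0],"angular":[0,0,0],"jaw":0},{"offset":[0,-0.4,0],"angular":[0,0,0],"jaw":0},{"offset":[0,0,-1],"angular":[0,0,0],"jaw":0},{"offset":[0,0,-1],"angular":[0,0,0],"jaw":0},{"offset":[0,0,-1],"angular":[0,0,0],"jaw":0},{"offset":[0,1,-0.3],"angular":[0,0,0],"jaw":0.3},{"offset":[0,1,0],"angular":[0,0,0],"jaw":0.3},{"offset":[0,1,0],"angular":[0,0,0],"jaw":0.3},{"offset":[0,1,0],"angular":[0,0,0],"jaw":0.3},{"offset":[0,0.3,0],"angular":[0,0,0],"jaw":0.3},{"offset":[0,0,0],"angular":[0,0,0],"jaw":0.3},{"offset":[0,0,0],"angular":[0,0,0],"jaw":0.3}]'; python3 pin.py w3
```

```text
time_s: 7.05
tool_pos: [539.6, -206.3, 234.6]
tcp_rot: [-3.141, 0.001, 0.258]
contact_force: [-0.4, -0.1, 0.9]
width: 25.3
grasp_force: 0.0
[ 539.7 -206.1  234.7] [-3.141e+00  1.000e-03  2.580e-01]
-96 81 [79.8 -8.2  9.6]
-92 257 [81.1 -9.8 10.2]
-88 261 [80.9 -9.8 10.3]
-84 260 [81.  -9.7 10.2]
-80 258 [80.9 -9.8 10.2]
-76 261 [81.  -9.8 10.2]
-72 273 [ 80.6 -10.4  10.6]
-68 251 [ 80.1 -11.8  10.4]
-64 249 [ 80.6 -11.3  10.5]
-60 258 [80.9 -9.8 10.2]
-56 257 [81.1 -9.9 10.3]
-52 257 [81.1 -9.6 10.4]
-48 268 [81.1 -9.9 10.4]
-44 263 [80.6 -9.8 10.2]
-40 264 [80.8 -9.6 10.2]
-36 262 [80.8 -9.9 10.3]
-32 569 [ 87.8 -19.7  19.2]
-28 499 [ 88.  -20.1  19.4]
-24 427 [ 87.6 -15.9  19.3]
-20 429 [ 86.9 -15.9  16.3]
-16 427 [ 87.1 -15.9  16.2]
-12 431 [ 87.  -15.9  16.3]
-8 430 [ 87.2 -15.9  16.2]
-4 431 [ 87.  -15.7  16.2]
0 435 [ 87.1 -15.6  16.2]
4 427 [ 86.9 -15.9  16.5]
8 429 [ 87.  -15.8  16.4]
12 428 [ 87.1 -15.7  16.3]
16 548 [ 87.9 -19.5  19.3]
20 492 [ 88.  -20.3  19.4]
24 448 [ 87.9 -15.7  19.2]
28 443 [ 87.7 -15.   17.3]
32 359 [ 87.5 -14.9  17.1]
t range -93.64054739027418 35.824755674809516
```

View pics/w3.png

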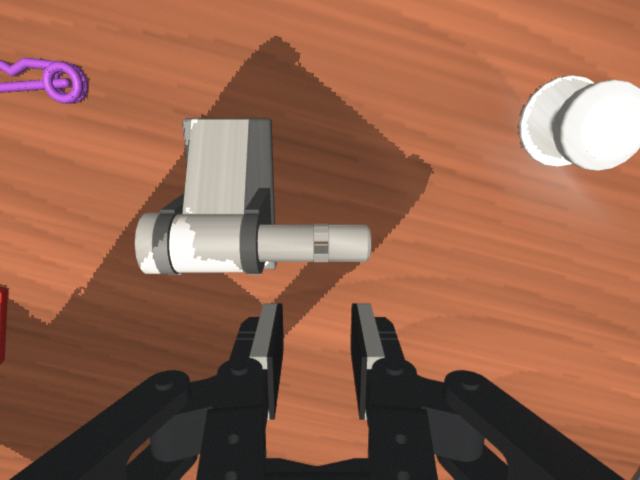

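```bash
cat > hole.py <<'E'
from h import *
p=snap('wrist'); save(p,'w4',(280,205,400,285),6); c,uv=cloud(p)
mu=np.array([524.8,-144.]); d=np.array([-.2555,.9668]); e=np.array([d[1],-d[0]])
t=(c[:,:2]-mu)@d; q=(c[:,:2]-mu)@e
m=(abs(q)<3)&(t>-95)&(t<-35)
for a in np.arange(-74,-56,1.):
    k=m&(t>=a)&(t<a+1)
    if k.sum(): print(a,k.sum(),np.round(np.percentile(c[k,2],[5,50,95]),1))
m=m&(c[:,2]<77)&(c[:,2]>0)
print('hole pts',m.sum(),t[m].min() if m.any() else 0,t[m].max() if m.any() else 0, uv[m].mean(0))
g=p['color'].mean(2); print(np.round(g[238:250].mean(0)[305:340]))
z=p['z_map']; print(z[243,305:340].round(0))
E
python3 hole.py
```

```text
-74.0 28 [-0.6 79.5 80.9]
-73.0 37 [-1.9 78.8 81. ]
-72.0 30 [-1.6 79.8 80.6]
-71.0 19 [-1.7 79.5 80.9]
-70.0 36 [-1.1 75.2 81. ]
-69.0 8 [-1.7 -1.   0.6]
-68.0 9 [-1.7 -0.9  0. ]
-67.0 14 [-1.8 -0.5  0.4]
-66.0 8 [-1.3 -0.5 -0.2]
-65.0 15 [-1.1 -0.6  0.3]
-64.0 7 [-1.9 -0.3  0.1]
-63.0 8 [-2.  -0.9 -0.3]
-62.0 31 [-1.7  0.7 80.3]
-61.0 19 [-1.4 78.8 80.5]
-60.0 28 [-1.1 78.9 80.5]
-59.0 39 [-1.7 78.9 80.6]
-58.0 29 [-1.1 79.7 80.7]
-57.0 24 [-1.1 79.4 80.7]
hole pts 111 -94.91332276660545 -36.0278197864215 [321.44144144 216.72972973]
[196. 196. 195. 195. 195. 195. 195. 193. 178. 147. 137. 135. 135. 136.
 136. 135. 135. 135. 135. 135. 135. 136. 134. 142. 182. 202. 206. 207.
 207. 207. 207. 208. 208. 208. 208.]
[237. 237. 235. 238. 238. 237. 238. 238. 237. 249. 322. 322. 322. 323.
 322. 323. 323. 322. 322. 323. 322. 323. 322. 242. 238. 237. 237. 237.
 238. 239. 238. 238. 237. 237. 239.]
```

View pics/w4.png

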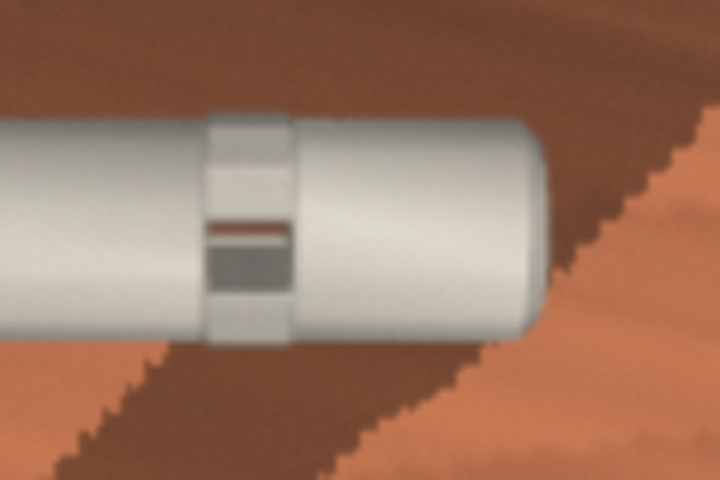

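The hole shows at columns 314–328, rows 242–254, and it is open to the table. I now go to the rack.

```bash
python3 -m handwheel '[{"offset":[0,0,-0.5],"angular":[0,0,0.94],"jaw":0.5},{"offset":[0,0,0],"angular":[0,0,0.94],"jaw":0.5},{"offset":[0,0,0],"angular":[0,0,0.94],"jaw":0.5},{"offset":[0,0,0],"angular":[0,0,0.94],"jaw":0.5},{"offset":[0,0,0],"angular":[0,0,0.94],"jaw":0.5},{"offset":[-0.05,-0.98,0],"angular":[0,0,0],"jaw":0.5},{"offset":[-0.05,-0.98,0],"angular":[0,0,0],"jaw":0.5},{"offset":[-0.05,-0.98,0],"angular":[0,0,0],"jaw":0.5},{"offset":[-0.05,-0.98,0],"angular":[0,0,0],"jaw":0.5},{"offset":[-0.05,-0.98,0],"angular":[0,0,0],"jaw":0.5},{"offset":[-0.05,-0.98,0],"angular":[0,0,0],"jaw":0.5},{"offset":[-0.05,-0.98,0],"angular":[0,0,0],"jaw":0.5},{"offset":[-0.05,-0.98,0],"angular":[0,0,0],"jaw":0.5},{"offset":[-0.05,-0.98,0],"angular":[0,0,0],"jaw":0.5},{"offset":[-0.05,-0.98,0],"angular":[0,0,0],"jaw":0.5},{"offset":[-0.05,-0.98,0],"angular":[0,0,0],"jaw":0.5},{"offset":[-0.05,-0.98,0],"angular":[0,0,0],"jaw":0.5},{"offset":[0,0,0],"angular":[0,0,0],"jaw":0.5},{"offset":[0,0,0],"angular":[0,0,0],"jaw":0.5}]' 40
python3 - <<'E'
from h import *
# hole in world from the earlier view (u=321,v=247.8, TCP pose 539.7,-206.1,234.7 yaw .258)
p=snap('wrist'); save(p,'w5',(200,120,480,330),2.8)
M=np.array(p['mount']); W=np.eye(4); W[:3,:3]=R.from_euler('xyz',[-3.141,.001,.258]).as_matrix(); W[:3,3]=[539.7,-206.1,234.7]
T=W@M; r=T[:3,:3]@np.array([(321-p['cx'])/p['fx'],-(247.8-p['cy'])/p['fy'],-1]); o=T[:3,3]
print('hole',o+r*(80-o[2])/r[2])
c,uv=cloud(p); m=(c[:,2]>40)&(c[:,2]<54)&(abs(c[:,0]-575)<90)&(abs(c[:,1]-148)<60)
print('rack',cv2.minAreaRect(c[m][:,:2].astype(np.float32)))
m=(c[:,2]>98)&(c[:,2]<125)&(abs(c[:,0]-597)<40)&(abs(c[:,1]-145)<40); q=c[m]
print(len(q),q.min(0),q.max(0),q.mean(0),cv2.minAreaRect(q[:,:2].astype(np.float32)))
m=(c[:,2]>58)&(c[:,2]<98)&(abs(c[:,0]-600)<40)&(abs(c[:,1]-145)<40); print(m.sum(),c[m].min(0),c[m].max(0))
E
```

```text
time_s: 9.05
tool_pos: [596.1, 142.5, 249.8]
tcp_rot: [3.141, 0.0, -0.21]
contact_force: [0.2, -0.2, 0.2]
width: 42.6
grasp_force: 0.0
hole [ 541.38237086 -207.49240913   80.        ]
rack ((573.02392578125, 151.66729736328125), (44.136898040771484, 130.20941162109375), 77.95943450927734)
906 [584.24408294 139.17500688  98.10818163] [608.58512187 154.13094251 109.50002245] [598.36975487 146.2102235  105.19631835] ((596.3736572265625, 146.7015380859375), (11.930508613586426, 23.925264358520508), 77.91786193847656)
268 [605.24161008 139.07077573  58.03616774] [612.40181798 149.89017645  97.98514444]
```

View pics/w5.png

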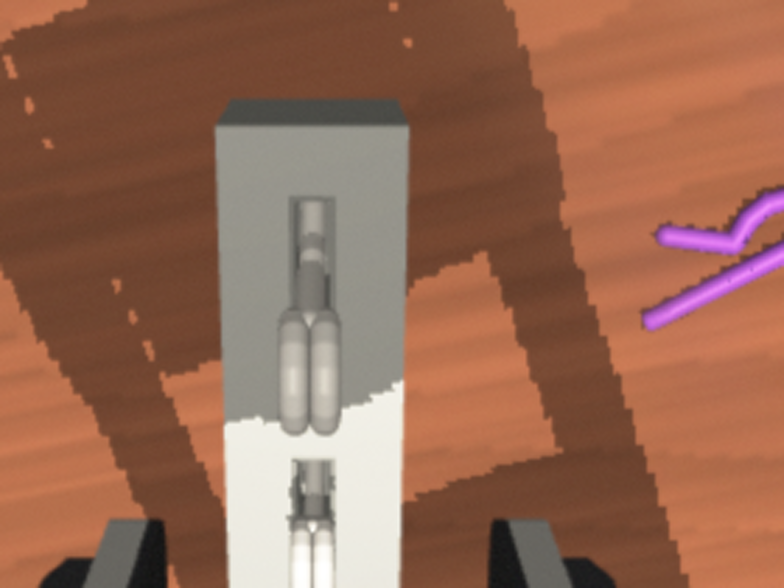

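The long clip's coil shows at crop (310,372), centred 4 mm to the side of the tool axis. The short clip is below it at (313,550). I correct, descend, grip and lift.

```bash
python3 -m handwheel '[{"offset":[-0.02,-0.14,0.5],"angular":[0,0,0],"jaw":0.5},{"offset":[0,0,0.9],"angular":[0,0,0],"jaw":0.5},{"offset":[0,0,0.9],"angular":[0,0,0],"jaw":0.5},{"offset":[0,0,0.6],"angular":[0,0,0],"jaw":0.5},{"offset":[0,0,0.43],"angular":[0,0,0],"jaw":0.5},{"offset":[0,0,0],"angular":[0,0,0],"jaw":0.1},{"offset":[0,0,0],"angular":[0,0,0],"jaw":0},{"offset":[0,0,0],"angular":[0,0,0],"jaw":0},{"offset":[0,0,0],"angular":[0,0,0],"jaw":0},{"offset":[0,0,0],"angular":[0,0,0],"jaw":0},{"offset":[0,0,0],"angular":[0,0,0],"jaw":0}]' 60
```

```text
time_s: 10.2
tool_pos: [597.3, 145.8, 150.4]
tcp_rot: [-3.141, -0.001, -0.212]
contact_force: [-0.2, -0.5, -0.1]
width: 11.1
grasp_force: 59.4
```

```bash
python3 -m handwheel '[{"offset":[0,0,-0.3],"angular":[0,0,0],"jaw":0},{"offset":[0,0,-0.6],"angular":[0,0,0],"jaw":0},{"offset":[0,0,-0.8],"angular":[0,0,0],"jaw":0},{"offset":[0,0,-0.8],"angular":[0,0,0],"jaw":0},{"offset":[0,0,-0.7],"angular":[0,0,0],"jaw":0},{"offset":[0,0,0],"angular":[0,0,0],"jaw":0}]'
python3 -m handwheel '[{"offset":[0.05,0.5,0],"angular":[0,0,0],"jaw":0},{"offset":[0.05,0.99,0],"angular":[0,0,0],"jaw":0},{"offset":[0.05,0.99,0],"angular":[0,0,0],"jaw":0},{"offset":[0.05,0.99,0],"angular":[0,0,0],"jaw":0},{"offset":[0.05,0.99,0],"angular":[0,0,0],"jaw":0},{"offset":[0.05,0.99,0],"angular":[0,0,0],"jaw":0},{"offset":[0.05,0.99,0],"angular":[0,0,0],"jaw":0},{"offset":[0.05,0.99,0],"angular":[0,0,0],"jaw":0},{"offset":[0.05,0.99,0],"angular":[0,0,0],"jaw":0},{"offset":[0.05,0.99,0],"angular":[0,0,0],"jaw":0},{"offset":[0.05,0.99,0],"angular":[0,0,0],"jaw":0},{"offset":[0.05,0.99,0],"angular":[0,0,0],"jaw":0},{"offset":[0.02,0.5,0],"angular":[0,0,0],"jaw":0},{"offset":[0,0,0],"angular":[0,0,-0.94],"jaw":0},{"offset":[0,0,0],"angular":[0,0,-0.94],"jaw":0},{"offset":[0,0,0],"angular":[0,0,-0.94],"jaw":0},{"offset":[0,0,0],"angular":[0,0,-0.94],"jaw":0},{"offset":[0,0,0],"angular":[0,0,-0.94],"jaw":0},{"offset":[0,0,0],"angular":[0,0,0],"jaw":0},{"offset":[0,0,0],"angular":[0,0,0],"jaw":0}]'
python3 - <<'E'
from h import *
p=snap('wrist'); save(p,'w6',(220,190,420,340),4)
np.savez('w6.npz',**{k:p[k] for k in('color','z_map','T')},K=[p['fx'],p['cx'],p['cy']])
print(read_state()['tool_pos'])
E
```

```text
time_s: 10.8
tool_pos: [598.5, 146.0, 249.6]
tcp_rot: [-3.14, -0.005, -0.212]
contact_force: [-0.2, 0.4, -1.1]
width: 10.8
grasp_force: 59.2
time_s: 12.8
tool_pos: [539.9, -206.8, 245.6]
tcp_rot: [-3.141, 0.001, 0.255]
contact_force: [-0.9, 0.5, -1.0]
width: 10.8
grasp_force: 59.2
[ 539.98282715 -206.85752211  245.72006441]
```

View pics/w6.png

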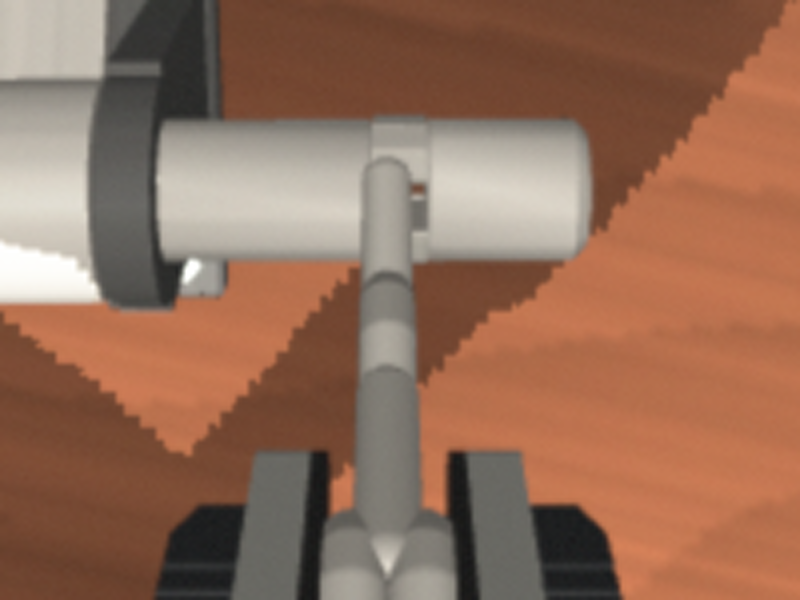

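The bent leg covers the straight leg at crop column 388, and the hole is at column 401. That means about 1.8 mm in +y and, from the coil and hole measurements, about 2.4 mm in +x.

```bash
python3 -m handwheel '[{"offset":[0.08,0.06,0],"angular":[0,0,0],"jaw":0},{"offset":[0,0,0.3],"angular":[0,0,0],"jaw":0},{"offset":[0,0,0.3],"angular":[0,0,0],"jaw":0},{"offset":[0,0,0],"angular":[0,0,0],"jaw":0},{"offset":[0,0,0],"angular":[0,0,0],"jaw":0}]'
python3 - <<'E'
from h import *
s=read_state(); print(s['tool_pos'])
ps=snap('scene'); c,uv=cloud(ps)
t0=np.array(s['tool_pos']); yaw=.258; ex=np.array([np.cos(yaw),np.sin(yaw)]); ey=np.array([np.sin(yaw),-np.cos(yaw)])
l=np.c_[(c[:,:2]-t0[:2])@ex,(c[:,:2]-t0[:2])@ey,c[:,2]]
for zz in range(60,140,6):
    k=(abs(l[:,0])<35)&(abs(l[:,1])<12)&(l[:,2]>=zz)&(l[:,2]<zz+6)
    if k.any(): print(zz,k.sum(),np.round(np.percentile(l[k],[5,95],axis=0),1).tolist(),uv[k].mean(0).round())
u0=uv[(abs(l[:,0])<30)&(abs(l[:,1])<12)&(abs(l[:,2]-95)<30)].mean(0).astype(int); print(u0)
save(ps,'s7',(u0[0]-40,u0[1]-30,u0[0]+40,u0[1]+30),10)
E
```

```text
time_s: 13.35
tool_pos: [542.7, -207.9, 227.4]
tcp_rot: [-3.141, 0.001, 0.258]
contact_force: [-0.6, -0.0, 0.4]
width: 11.0
grasp_force: 59.2
[ 542.72375496 -207.93513632  227.39344137]
60 5 [[5.2, -4.7, 61.5], [7.5, 7.9, 65.5]] [224. 200.]
66 18 [[-7.6, -8.3, 66.5], [9.2, 6.4, 71.7]] [224. 198.]
72 49 [[-10.3, -11.2, 72.4], [9.6, 10.2, 77.8]] [224. 195.]
78 32 [[-6.4, -11.3, 78.4], [8.1, 11.1, 82.1]] [225. 193.]
84 4 [[-0.6, -5.5, 84.3], [0.1, 3.0, 88.4]] [224. 191.]
90 5 [[-1.3, -1.8, 90.7], [1.5, 2.4, 95.7]] [223. 189.]
96 8 [[-1.6, -1.8, 98.0], [17.7, 2.8, 101.4]] [222. 190.]
102 13 [[-1.7, -1.4, 102.5], [20.6, 3.1, 107.6]] [221. 190.]
108 16 [[-1.5, -2.2, 108.7], [17.4, 3.4, 113.4]] [221. 188.]
114 10 [[-1.5, -1.9, 115.2], [13.1, 1.5, 119.7]] [221. 184.]
120 7 [[-1.8, -1.6, 120.8], [13.0, 0.2, 124.5]] [221. 182.]
126 10 [[-1.9, -1.8, 127.3], [16.2, 1.6, 131.7]] [220. 182.]
132 16 [[-1.7, -1.2, 132.2], [14.3, 3.6, 137.6]] [219. 180.]
138 10 [[-0.8, -2.9, 138.5], [13.1, 2.3, 142.8]] [219. 177.]
[223 192]
```

View pics/s7.png

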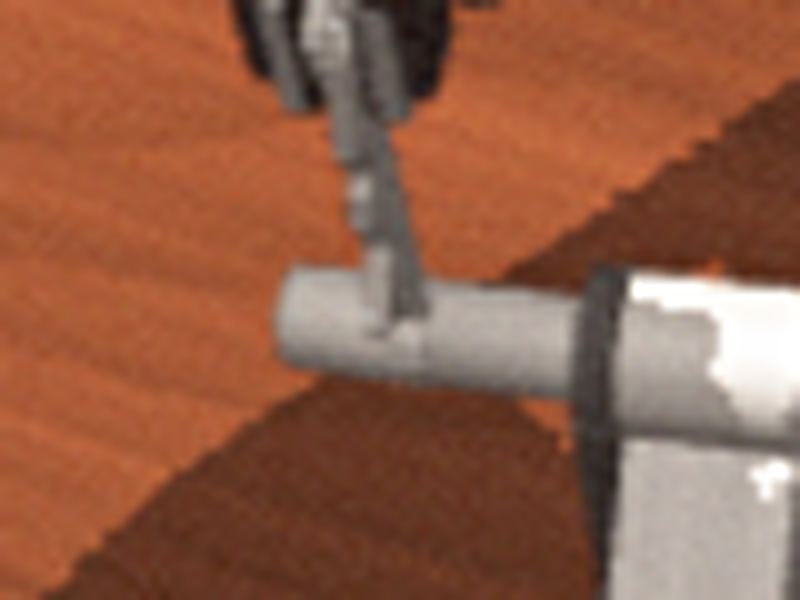

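Seen from the scene camera, the leg hangs vertical over the hole at crop (405,315). I feel downward.

```bash
python3 -m handwheel '[{"offset":[0,0,0.04],"angular":[0,0,0],"jaw":0},{"offset":[0,0,0.04],"angular":[0,0,0],"jaw":0},{"offset":[0,0,0.02],"angular":[0,0,0],"jaw":0}]'|egrep 'pos|contact'; python3 -m handwheel '[{"offset":[0,0,0.02],"angular":[0,0,0],"jaw":0},{"offset":[0,0,0.02],"angular":[0,0,0],"jaw":0}]'|egrep 'pos|contact'
```

```text
tool_pos: [543.0, -208.0, 225.0]
contact_force: [-0.1, 0.4, -1.3]
tool_pos: [543.0, -208.1, 223.8]
contact_force: [0.5, -0.7, -1.5]
```

```bash
python3 -m handwheel '[{"offset":[0,0,0.02],"angular":[0,0,0],"jaw":0},{"offset":[0,0,0.02],"angular":[0,0,0],"jaw":0}]'|egrep 'pos|contact'
```

```text
tool_pos: [543.0, -208.1, 222.6]
contact_force: [0.3, 0.1, -1.2]
```

```bash
python3 -m handwheel '[{"offset":[0,0,0.02],"angular":[0,0,0],"jaw":0}]'|egrep 'pos|contact'; python3 -m handwheel '[{"offset":[0,0,0.02],"angular":[0,0,0],"jaw":0}]'|egrep 'pos|contact'
```

```text
tool_pos: [543.0, -208.1, 222.0]
contact_force: [-0.5, -0.3, -0.8]
tool_pos: [543.0, -208.0, 221.3]
contact_force: [0.4, 0.1, -0.2]
```

```bash
python3 -m handwheel '[{"offset":[0,0,0.02],"angular":[0,0,0],"jaw":0},{"offset":[0,0,0.02],"angular":[0,0,0],"jaw":0}]'|egrep 'pos|contact'
```

```text
tool_pos: [543.0, -208.1, 220.1]
contact_force: [-0.1, -0.3, -1.2]
```

```bash
python3 -m handwheel '[{"offset":[0,0,0.03],"angular":[0,0,0],"jaw":0},{"offset":[0,0,0.03],"angular":[0,0,0],"jaw":0}]'|egrep 'pos|contact'; python3 -m handwheel '[{"offset":[0,0,0.03],"angular":[0,0,0],"jaw":0},{"offset":[0,0,0.03],"angular":[0,0,0],"jaw":0}]'|egrep 'pos|contact'
```

```text
tool_pos: [543.0, -208.1, 218.3]
contact_force: [0.8, 0.3, -0.2]
tool_pos: [543.0, -208.0, 216.5]
contact_force: [-0.0, -0.4, -0.5]
```

```bash
python3 -m handwheel '[{"offset":[0,0,0.04],"angular":[0,0,0],"jaw":0},{"offset":[0,0,0.04],"angular":[0,0,0],"jaw":0}]'|egrep 'pos|contact'; python3 -m handwheel '[{"offset":[0,0,0.04],"angular":[0,0,0],"jaw":0},{"offset":[0,0,0.04],"angular":[0,0,0],"jaw":0}]'|egrep 'pos|contact'
```

```text
tool_pos: [543.0, -208.1, 214.1]
contact_force: [0.7, 0.2, -0.5]
tool_pos: [543.0, -208.1, 211.7]
contact_force: [-0.0, -0.1, -1.1]
```

The leg is in the hole with no contact force. I continue down to where the bent leg should meet the pin, at TCP z of about 189.

```bash
python3 -m handwheel '[{"offset":[0,0,0.05],"angular":[0,0,0],"jaw":0},{"offset":[0,0,0.05],"angular":[0,0,0],"jaw":0},{"offset":[0,0,0.05],"angular":[0,0,0],"jaw":0},{"offset":[0,0,0.05],"angular":[0,0,0],"jaw":0}]'|egrep 'pos|contact'; python3 -m handwheel '[{"offset":[0,0,0.05],"angular":[0,0,0],"jaw":0},{"offset":[0,0,0.05],"angular":[0,0,0],"jaw":0},{"offset":[0,0,0.05],"angular":[0,0,0],"jaw":0},{"offset":[0,0,0.05],"angular":[0,0,0],"jaw":0}]'|egrep 'pos|contact'
```

```text
tool_pos: [543.0, -208.0, 205.7]
contact_force: [-0.8, -0.6, -0.7]
tool_pos: [543.0, -208.1, 199.7]
contact_force: [0.1, -0.2, -0.7]
```

```bash
python3 -m handwheel '[{"offset":[0,0,0.05],"angular":[0,0,0],"jaw":0},{"offset":[0,0,0.05],"angular":[0,0,0],"jaw":0},{"offset":[0,0,0.05],"angular":[0,0,0],"jaw":0},{"offset":[0,0,0.05],"angular":[0,0,0],"jaw":0},{"offset":[0,0,0.03],"angular":[0,0,0],"jaw":0}]'|egrep 'pos|contact'; python3 -m handwheel '[{"offset":[0,0,0.03],"angular":[0,0,0],"jaw":0},{"offset":[0,0,0.03],"angular":[0,0,0],"jaw":0}]'|egrep 'pos|contact'
```

```text
tool_pos: [543.0, -208.0, 192.8]
contact_force: [0.2, 1.0, 0.5]
tool_pos: [543.4, -208.1, 191.3]
contact_force: [0.9, 0.6, 3.8]
```

```bash
python3 -m handwheel '[{"offset":[0,0,0.03],"angular":[0,0,0],"jaw":0},{"offset":[0,0,0.03],"angular":[0,0,0],"jaw":0}]'|egrep 'pos|contact'
```

```text
tool_pos: [543.2, -208.1, 189.4]
contact_force: [2.4, 0.2, 1.1]
```

```bash
for r in 1 2; do :; done; python3 -m handwheel '[{"offset":[0,0,0.03],"angular":[0,0,0],"jaw":0},{"offset":[0,0,0.03],"angular":[0,0,0],"jaw":0}]'|egrep 'pos|contact'; python3 -m handwheel '[{"offset":[0,0,0.03],"angular":[0,0,0],"jaw":0},{"offset":[0,0,0.03],"angular":[0,0,0],"jaw":0}]'|egrep 'pos|contact'
```

```text
tool_pos: [543.1, -208.0, 187.5]
contact_force: [2.4, 0.8, 2.6]
tool_pos: [543.1, -208.1, 185.7]
contact_force: [2.8, 0.3, 2.7]
```

```bash
python3 -m handwheel '[{"offset":[0,0,0.03],"angular":[0,0,0],"jaw":0},{"offset":[0,0,0.03],"angular":[0,0,0],"jaw":0}]'|egrep 'pos|contact'; python3 -m handwheel '[{"offset":[0,0,0.03],"angular":[0,0,0],"jaw":0},{"offset":[0,0,0.03],"angular":[0,0,0],"jaw":0}]'|egrep 'pos|contact'
```

```text
tool_pos: [543.0, -208.0, 183.7]
contact_force: [3.4, 1.5, 0.6]
tool_pos: [543.0, -208.0, 182.0]
contact_force: [3.1, 0.3, 0.7]
```

```bash
python3 -m handwheel '[{"offset":[0,0,0.03],"angular":[0,0,0],"jaw":0},{"offset":[0,0,0.03],"angular":[0,0,0],"jaw":0}]'|egrep 'pos|contact'; python3 -m handwheel '[{"offset":[0,0,0.03],"angular":[0,0,0],"jaw":0},{"offset":[0,0,0.03],"angular":[0,0,0],"jaw":0}]'|egrep 'pos|contact'
```

```text
tool_pos: [543.0, -208.0, 180.2]
contact_force: [2.9, -0.3, 0.6]
tool_pos: [543.0, -208.0, 178.4]
contact_force: [2.8, 0.8, -0.6]
```

```bash
python3 -m handwheel '[{"offset":[0,0,0.03],"angular":[0,0,0],"jaw":0},{"offset":[0,0,0.03],"angular":[0,0,0],"jaw":0}]'|egrep 'pos|contact'; python3 -m handwheel '[{"offset":[0,0,0.03],"angular":[0,0,0],"jaw":0},{"offset":[0,0,0.03],"angular":[0,0,0],"jaw":0}]'|egrep 'pos|contact'
```

```text
tool_pos: [542.9, -208.0, 176.5]
contact_force: [2.7, 1.5, -1.1]
tool_pos: [542.9, -208.0, 174.8]
contact_force: [2.7, -0.1, -0.6]
```

```bash
python3 -m handwheel '[{"offset":[0,0,0.03],"angular":[0,0,0],"jaw":0},{"offset":[0,0,0.03],"angular":[0,0,0],"jaw":0}]'|egrep 'pos|contact'; python3 -m handwheel '[{"offset":[0,0,0.03],"angular":[0,0,0],"jaw":0},{"offset":[0,0,0.02],"angular":[0,0,0],"jaw":0}]'|egrep 'pos|contact'
```

```text
tool_pos: [542.9, -208.0, 173.0]
contact_force: [2.6, 0.3, -0.4]
tool_pos: [542.9, -208.0, 171.5]
contact_force: [3.1, -0.0, -0.8]
```

```bash
python3 -m handwheel '[{"offset":[0,0,0.03],"angular":[0,0,0],"jaw":0},{"offset":[0,0,0.02],"angular":[0,0,0],"jaw":0}]'|egrep 'pos|contact'; python3 -m handwheel '[{"offset":[0,0,0.02],"angular":[0,0,0],"jaw":0},{"offset":[0,0,0],"angular":[0,0,0],"jaw":0}]'|egrep 'pos|contact'
python3 - <<'E'
from h import *
s=read_state(); t0=np.array(s['tool_pos']); p=snap('wrist'); c,uv=cloud(p); save(p,'w8',(200,200,440,380),3.3)
yaw=.258; ex=np.array([np.cos(yaw),np.sin(yaw)]); ey=np.array([np.sin(yaw),-np.cos(yaw)])
l=np.c_[(c[:,:2]-t0[:2])@ex,(c[:,:2]-t0[:2])@ey,c[:,2]]
k=(abs(l[:,0])<20)&(abs(l[:,1])<9)&(l[:,2]>95)&(l[:,2]<145); print('coil',k.sum(),l[k].min(0),l[k].max(0),np.percentile(l[k,2],98))
k=(abs(l[:,1]-17)<6)&(abs(l[:,0])<15)&(l[:,2]>60)&(l[:,2]<90); print('pin beside',np.percentile(l[k],[2,98],axis=0).round(1) if k.any() else 0)
E
```

```text
tool_pos: [542.9, -208.0, 170.0]
contact_force: [0.8, -0.8, -0.5]
tool_pos: [542.8, -208.0, 169.4]
contact_force: [-1.1, 0.1, -1.7]
coil 6178 [-12.27213165  -8.99900125  95.03078023] [ 15.21415988   8.9977302  144.98612777] 143.79017203033396
pin beside [[-5.8 11.3 65.1]
 [ 9.3 22.8 80.7]]
```

View pics/w8.png

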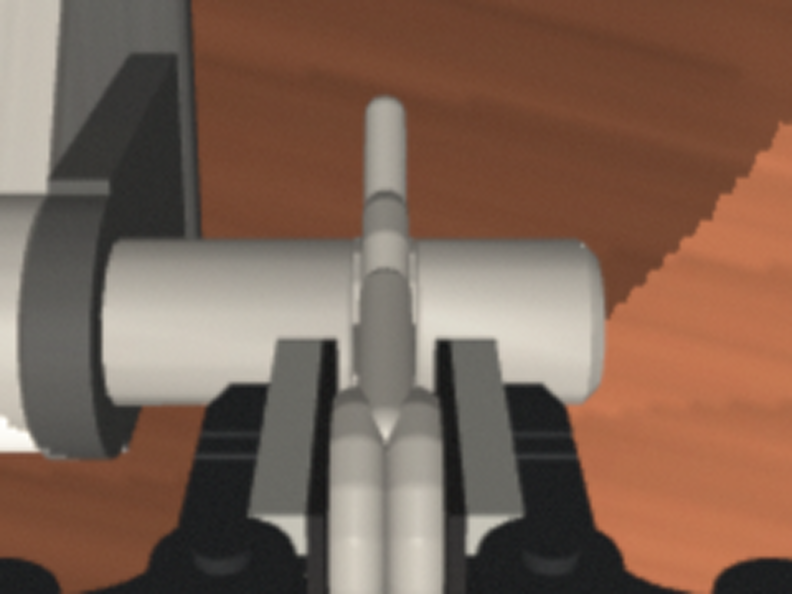

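The bent leg is over the pin and the sideways force has dropped to zero at z of 169.4, so the clip is seated. I release and rise.

```bash
python3 -m handwheel '[{"offset":[0,0,0],"angular":[0,0,0],"jaw":0.15},{"offset":[0,0,0],"angular":[0,0,0],"jaw":0.3},{"offset":[0,0,0],"angular":[0,0,0],"jaw":0.4},{"offset":[0,0,0],"angular":[0,0,0],"jaw":0.4},{"offset":[0,0,-0.3],"angular":[0,0,0],"jaw":0.4},{"offset":[0,0,-0.8],"angular":[0,0,0],"jaw":0.4},{"offset":[0,0,-1],"angular":[0,0,0],"jaw":0.4},{"offset":[0,0,-1],"angular":[0,0,0],"jaw":0.4},{"offset":[0,0,0],"angular":[0,0,0],"jaw":0.4},{"offset":[0,0,0],"angular":[0,0,0],"jaw":0.4}]'
python3 - <<'E'
from h import *
s=read_state(); t0=np.array(s['tool_pos']); p=snap('wrist'); c,uv=cloud(p)
yaw=.258; ex=np.array([np.cos(yaw),np.sin(yaw)]); ey=np.array([np.sin(yaw),-np.cos(yaw)])
l=np.c_[(c[:,:2]-t0[:2])@ex,(c[:,:2]-t0[:2])@ey,c[:,2]]
k=(abs(l[:,0])<22)&(abs(l[:,1])<12)&(l[:,2]>100)&(l[:,2]<140); print('coil',k.sum(),l[k].min(0),l[k].max(0),cv2.minAreaRect(l[k,:2].astype(np.float32)))
k=(abs(l[:,0])<14)&(l[:,1]<-35)&(l[:,1]>-120)&(l[:,2]>83); print('head end',l[k,1].min() if k.any() else 0)
E
```

```text
time_s: 20.45
tool_pos: [543.3, -208.1, 263.6]
tcp_rot: [3.14, -0.001, 0.258]
contact_force: [0.6, 0.8, 0.5]
width: 34.2
grasp_force: 0.0
coil 1090 [-11.52617598  -6.75600341 100.01921763] [ 15.15828689   5.1669852  126.62935874] ((1.8120460510253906, -0.8067855834960938), (11.878296852111816, 26.70035171508789), 89.79122924804688)
head end -102.55629794319643
```

```bash
python3 -c "
from bench import order
print(order.hand_in())"
```

```text
the job is handed in; nothing more can be done
None
```

The pin is pushed home against its stop, and the long R-clip is snapped to its seat through the cross-hole, square to the pin, and released. The job was handed in at about 20 s; no verdict was returned.

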